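Seat and close the loose tap of a drinks dispenser

ROBOT

A 6-joint arm with a two-finger parallel gripper is mounted at the origin on a cart in front of the work surface, level with it; the furniture and walls round the work are solid. World frame = base frame: x ahead of the robot, y to its left, z up, the work surface at z = 0. Lengths are in m, angles in rad, forces in N, time in s.
With the tool pointing down it reaches from about 0.375 to 0.9 m from the base axis. Payload 3.1 kg.
Tool frame: the origin (TCP) lies on the centre line of the jaws, within the pads' length; the fingertips stand 19 mm ahead of it and the grasp point (between the pads) is the TCP; z points along the fingers, y is the line along which they close (so a half turn about z gives the same grasp; the last joint's range is limited). The gripper opens to 85 mm and grips with 20 to 120 N. Pads are 22 mm wide; open, the fingers measure 114 mm over their backs; the gripper's body (76 mm by 85 mm) begins 54 mm behind the grasp point. The pads swing forward as they close: fully open they stand 13 mm farther back than shut.
Start: joints at [1.099, 0.527, 1.433, -0, 1.181, -0.178], TCP at [0.181, 0.598, 0.211] pointing down, gripper open.
Joint ranges: [-3.08, 3.08], [-0.75, 2.2], [0.22, 2.44], [-1.43, 4.57], [0, 2.65], [-2.85, 2.85]. Speed limits (rad/s): [2.79, 2.79, 3.14, 3.14, 3.14, 3.14].

INTERFACE

Orientations are given as a unit quaternion [x, y, z, w].
In Python, from station import manip gives the robot as it stands.
- The arm moves only by the tool servo_tool, never from a script. Its argument "rows" is a list that holds one entry, the list of rows, each a list of 7 numbers: the turn, a rotation vector about the tool's x, y, z in degrees, then the shift along the tool's x, y, z in m, then the gripper command: -1 is shut, 1 is fully open, values between are in proportion. In form: [[[wx, wy, wz, tx, ty, tz, jaw], ...]]. A call has 1 to 8 rows; each row shifts and turns the commanded pose from where the row before left it, along the tool's axes as they then stand; what a row does not reach is not made up. A row lasts 1/12 s, in which the tool goes at most 41.7 mm and 7.16 degrees, less where a joint would pass 70% of its speed; a pose out of reach is approached as far as the arm can. A call is refused whole if a number of a shift passes 0.0417 or a number of a turn 7.16, either way. A call with a gripper value outside its range is refused whole. The fingers move at their own pace and stop on an object; "squeeze" is the grip in N (left out, the last holds). Time passes only in rows, so rows that do not move let the fingers close. It gives the time, the measured TCP pose, the force, the opening and the grip force at its end, in the units of the state.
- manip.sense(): the state, without advancing time (a new reading comes with each control period).
- manip.snapshot(name): name is "scene" or "side" or "wrist"; returns the picture (480x640x3 uint8, blue, green, red); there is no depth.
- manip.camera_info(name): a dict with "K" (3x3 intrinsics, pixels), "k1" (the pictures are not rectified: a ray, as slopes to the right and down, at radius r is drawn at 1 + k1 r^2 times it, then the intrinsics apply), "camera_from_world" (4x4, takes a point from world to camera coordinates). Camera axes: x right, y down, z forward; pixel columns grow to the right and rows downward; lengths in m; the calibration is good to about 2 mm. A picture is of the moment at which its call begins: read the wrist's pose just before it. camera_info takes no time and is no camera call; for the wrist camera it gives the pose at the moment of the call.
- manip.sign_off(): hands the job in; it is judged then, once.
The state is a dict: "t": time; "q": joint angles; "qd": joint speeds; "tau": joint torques, N m; "tcp_pos": TCP position; "tool_rot": TCP orientation; "force": force on the tool from outside, world axes, zero at the start; "ft_torque": the same for the moment, N m; "finger_gap": opening from 0.0 (shut) to 1.0 (fully open); "gripper_force": force on a finger pad.
Only numpy, scipy, OpenCV 4.12 (cv2) and the standard library are available. Lean on these libraries where they do the work, as an engineer would, in place of code of your own. Each camera call takes 0.05 s, during which the arm holds its last target. There are 200 camera calls.

TASK

One of the two drinks dispensers has a loose tap: its key stands up out of the barrel and points nearly along the spout. Work it in so that it holds and is closed: turn the key clockwise and press it down gradually at the same time (do not push it straight in first), until it is fully home in the barrel and square across the spout, like the key of the other tap. Then let go; leave the other tap closed and the striped cup where it is.

Things in the scene. Friction and masses are not known exactly. Their poses are not given: they have to be found in the camera images.
- loose: dispenser with the loose tap, fixed: white stoneware tank 75 x 130 mm, wooden lid and stand, 165 mm tall, brass tap in front. Origin at worktop height on the vertical axis of the tap's plug. x points from the spout to the tank (front at x = +85 mm); spout along -x; z up. The barrel's rim is 115 mm up, 33 mm across. Its equal twin stands beside it; they may have changed places.
- loose_key (a point): centre of the loose tap's brass key, a flat upright blade 12 mm thick (along its x), 40 mm wide (along its y) and 32 mm tall, standing on a collar 30 mm across that fingertips may press on. The collar's top is 16 mm below this point. As found this point is about 164 mm above the worktop; fully home it is at 156 mm.
- loose_press (a joint): how far the loose plug has gone down its tapered hole, in m: 0 = standing proud, 0.008 = fully home (stop). It does not go down by turning alone: it needs a push of 9 N to start and 12 N at 10 mm/s. Friction holds it where it is left.
- loose_turn (a joint): angle of the loose key in rad, counter-clockwise from above: 0 = closed, blade square across the spout; 1.57 would be in line with the spout. It starts at 1.05 to 1.4 and is turned clockwise to 0 against a friction of 0.12 N m that holds it where it is left; stops at -0.35 and 1.7.
- tight_key (a point): centre of the key of the other, equal dispenser's tap, 156 mm above the worktop: already fully home and closed, to be left alone.
- tight_turn (a joint): angle of the other key, as for loose_turn; 0 = closed.
- cup_center (a point): centre of the striped cup (65 mm across, 50 mm tall) that stands on the worktop under the spout of the loose tap.
Things that resemble listed ones, but are neither listed nor needed, are in the scene too. Leave any black look-alike of the part that bears cup_center alone.

How it is judged:
By the outcome, as a careful person would: the job done as asked, in the order asked, and still so for the second after the job is handed in, with the robot touching nothing.
It also fails if it takes over 35 s, if anything falls off the work surface, if the arm or the gripper's body presses on something with over 40 N, if the wrist force passes 120 N, or if a joint passes its speed limit or range.

## Working session

There is one attempt and no reset: what is moved stays moved. The work goes in short steps, Python scripts to look and compute and a tool call to move; the robot and the scene stay as the last step left them, time stands still between calls to the robot, and variables do not carry over. Pictures are saved under pics/ and viewed, at most 10 in all, crops included, and the job is handed in when it is done.

Besides the shell and the picture viewer there is one more tool, called in YAML: its name, and indented under it one key for each argument. servo_tool: Moves the arm, as the interface text tells. Its arguments: {"type":"object","properties":{"rows":{"type":"array","items":{"type":"array","items":{"type":"array","items":{"type":"number"}}}},"squeeze":{"type":"number"}},"required":["rows"]}

```bash
ls; mkdir -p pics; python3 - <<'E'
from station import manip
import cv2,numpy as np
s=manip.sense();print(s)
for n in("scene","side"):
    im=manip.snapshot(n);cv2.imwrite(f"pics/{n}0.png",im)
    print(n,manip.camera_info(n))
E
```

```text
pics
{'t': 0.0, 'q': array([ 1.09848216e+00,  5.28515108e-01,  1.43391189e+00,  2.90106043e-05,
        1.18136544e+00, -1.78498128e-01]), 'qd': array([ 0.00032889,  0.00015753, -0.00096092,  0.00028786,  0.00106709,
       -0.00279286]), 'tau': array([ 7.96012646e-04, -4.42349553e+01, -1.78026402e+01, -1.98533221e-04,
        8.37111671e-03,  1.59377987e-05]), 'tcp_pos': array([0.18061725, 0.59754348, 0.21000054]), 'tool_rot': array([ 1.46385536e-01,  9.89227004e-01, -1.03788319e-03, -3.64337921e-04]), 'force': array([-0.46333542, -0.44732443,  0.0356452 ]), 'ft_torque': array([-0.00704569, -0.01142416,  0.01415986]), 'gripper_force': 0.0, 'finger_gap': 1.0017086396899424}
scene {'K': array([[562.39276649,   0.        , 319.4045132 ],
       [  0.        , 562.39276649, 239.88170875],
       [  0.        ,   0.        ,   1.        ]]), 'k1': -0.15790707860465986, 'camera_from_world': array([[ 0.74458273, -0.66738564, -0.01389166, -0.31459834],
       [-0.38817062, -0.4159528 , -0.82237877,  0.28063649],
       [ 0.5430655 ,  0.61772136, -0.56877076,  0.82755192],
       [ 0.        ,  0.        ,  0.        ,  1.        ]])}
side {'K': array([[554.74983331,   0.        , 316.5041654 ],
       [  0.        , 554.74983331, 250.60942635],
       [  0.        ,   0.        ,   1.        ]]), 'k1': -0.13852569100908269, 'camera_from_world': array([[ 0.96857756, -0.24816729, -0.01644728, -0.42369878],
       [-0.10258796, -0.33839963, -0.93539371,  0.15907452],
       [ 0.22656837,  0.90768865, -0.35322526,  0.84953635],
       [ 0.        ,  0.        ,  0.        ,  1.        ]])}
```

View pics/scene0.png

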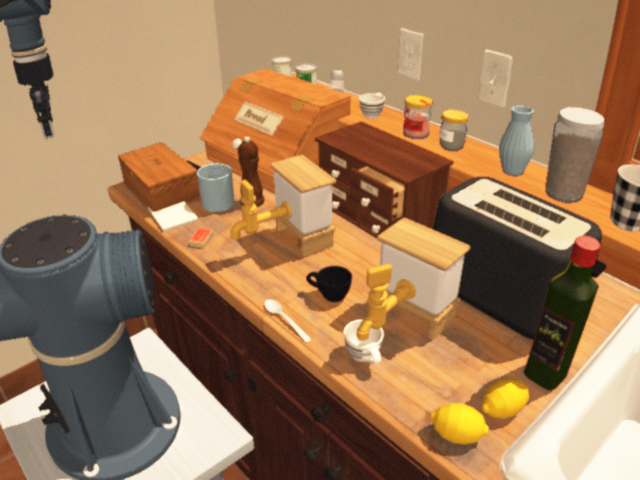

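View pics/side0.png

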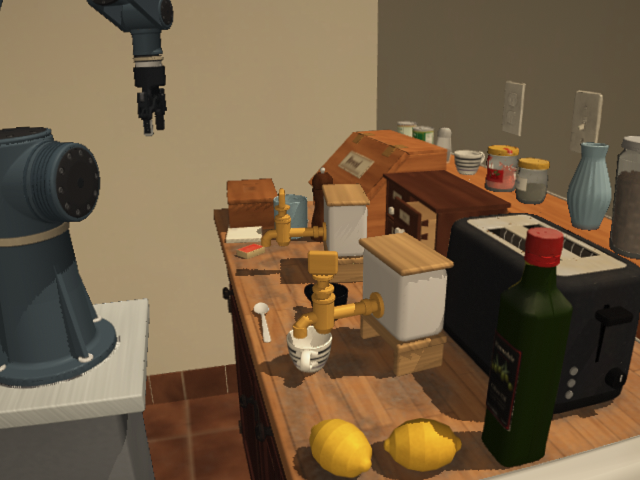

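Candidates for the loose key: the near key at scene (379,280) / side (322,263), and the far key at scene (248,195) / side (282,200). The near key shows its broad face along its spout, stands high, and has the striped cup at scene (363,342) under it. The far key is edge-on from the side, so it is closed. The black cup at scene (333,283) is the look-alike. I choose the near one and check it in a close crop.

```bash
python3 - <<'E'
import cv2,numpy as np
a=cv2.imread('pics/scene0.png')[220:370,320:480];b=cv2.imread('pics/side0.png')[230:380,270:430]
c=np.hstack([cv2.resize(x,(400,375),interpolation=cv2.INTER_CUBIC) for x in(a,b)])
cv2.imwrite('pics/crop1.png',c)
E
```

```text
(no output)
```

View pics/crop1.png

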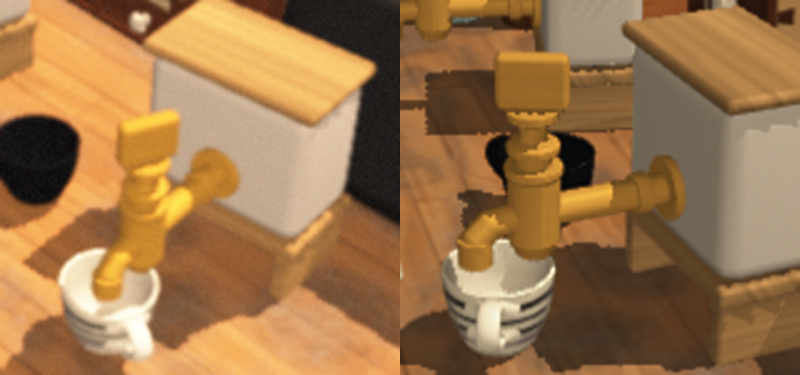

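The crop confirms the near key: broad blade well above its collar, turned nearly along the spout, striped cup below. Blade centre is scene (379.6,277.2), side (322.8,262.4). The lid's front edge gives the spout direction.

```bash
cat > h.py <<'E'
import cv2,numpy as np
from station import manip
def ray(n,p,info=None):
    i=info or manip.camera_info(n)
    K=i["K"];x,y=(p[0]-K[0,2])/K[0,0],(p[1]-K[1,2])/K[1,1]
    r=rd=np.hypot(x,y)
    for _ in range(20): r=rd/(1+i["k1"]*r*r)
    f=r/rd if rd else 1
    T=np.linalg.inv(i["camera_from_world"]);d=T[:3,:3]@[x*f,y*f,1]
    return T[:3,3],d/np.linalg.norm(d)
def tri(rs):
    A=sum(np.eye(3)-np.outer(d,d) for o,d in rs);b=sum((np.eye(3)-np.outer(d,d))@o for o,d in rs)
    return np.linalg.solve(A,b)
def plane(r,z): return r[0]+r[1]*(z-r[0][2])/r[1][2]
E
python3 - <<'E'
from h import *
S=lambda x,y:ray("scene",(320+x/2.5,220+y/2.5))
D=lambda x,y:ray("side",(270+(x-400)/2.5,230+y/2.5))
print("key",tri([S(149,143),D(532,81)]))
print("far",tri([ray("scene",(248,196)),ray("side",(282,200))]))
A=plane(S(147,42),.165),plane(S(312,122),.165);B=plane(D(625,25),.165),plane(D(728,105),.165)
C=plane(S(375,68),.165)
for P in(A,B,(C,A[1])): 
    d=P[1]-P[0];print(P,np.linalg.norm(d),np.degrees(np.arctan2(d[1],d[0])))
for q in((118,126),(178,112),(120,170),(180,148)): print("S",plane(S(*q),.18 if q[1]<130 else .148))
for q in((497,55),(568,55)): print("D",plane(D(*q),.18))
E
```

```text
key [ 0.40608688 -0.16076883  0.16466301]
far [0.41884622 0.19781117 0.15281925]
(array([ 0.48065624, -0.08767698,  0.165     ]), array([ 0.49152274, -0.21817605,  0.165     ])) 0.1309507055234156 -85.24002882280472
(array([ 0.4847529 , -0.08643169,  0.165     ]), array([ 0.49633172, -0.21725722,  0.165     ])) 0.131336923779534 -84.94216987537553
(array([ 0.56845519, -0.21089552,  0.165     ]), array([ 0.49152274, -0.21817605,  0.165     ])) 0.07727618323115543 -174.59389134436066
S [ 0.38621823 -0.15154875  0.18      ]
S [ 0.42284185 -0.16678904  0.18      ]
S [ 0.38608556 -0.15498442  0.148     ]
S [ 0.42890036 -0.16558679  0.148     ]
D [ 0.39111541 -0.15150042  0.18      ]
D [ 0.42721055 -0.16243088  0.18      ]
```

Key at (0.406,-0.161,0.165); dispenser x at +5° world; key turn ≈ 66°. The tool's closing axis (73°) nearly matches the blade normal (71°). I set out, going high around the far dispenser.

servo_tool:
  rows:
    - [[0,0,0,-0.015,-0.015,-0.02,0.2],[0,0,0,-0.023,-0.023,-0.012,0.2],[0,0,0,-0.023,-0.023,-0.012,0.2],[0,0,0,-0.023,-0.023,-0.012,0.2],[0,0,0,-0.023,-0.023,-0.012,0.2],[0,0,0,-0.023,-0.023,-0.01,0.2],[0,0,0,-0.023,-0.023,-0.01,0.2],[0,0,0,-0.023,-0.023,0,0.2]]

```text
t: 0.77
tcp_pos: [0.2996, 0.378, 0.3007]
tool_rot: [0.146, 0.989, 0.001, 0.001]
force: [0.7, 0.4, 0.2]
finger_gap: 0.601
gripper_force: 0.0
```

servo_tool:
  rows:
    - [[0,0,0,-0.023,-0.023,0,0.2],[0,0,0,-0.023,-0.023,0,0.2],[0,0,0,-0.023,-0.023,0,0.2],[0,0,0,-0.023,-0.023,0,0.2],[0,0,0,-0.023,-0.023,0,0.2],[0,0,0,-0.02,-0.026,0,0.2]]

```text
t: 1.27
tcp_pos: [0.3876, 0.2033, 0.2989]
tool_rot: [0.146, 0.989, 0.0, 0.0]
force: [1.7, -0.1, -0.0]
finger_gap: 0.598
gripper_force: 0.0
```

servo_tool:
  rows:
    - [[0,0,0,-0.0112,-0.0312,0,0.2],[0,0,0,-0.0112,-0.0312,0,0.2],[0,0,0,-0.0112,-0.0312,0,0.2],[0,0,0,-0.0112,-0.0312,0.005,0.2],[0,0,0,-0.0112,-0.0312,0.01,0.2],[0,0,0,-0.0112,-0.0312,0.01,0.2],[0,0,0,-0.0112,-0.0312,0.01,0.2],[0,0,0,-0.0112,-0.0312,0.01,0.2]]

```text
t: 1.93
tcp_pos: [0.3998, -0.0616, 0.2535]
tool_rot: [0.146, 0.989, 0.0, 0.0]
force: [0.8, 0.2, 1.7]
finger_gap: 0.601
gripper_force: 0.0
```

servo_tool:
  rows:
    - [[0,0,0,-0.0112,-0.0312,0.005,0.2],[0,0,0,-0.0112,-0.0312,0,0.2],[0,0,0,-0.0112,-0.0312,0,0.2],[0,0,2,0,0,0,0.2],[0,0,0,0,0,0,0.2]]

```text
t: 2.35
tcp_pos: [0.4053, -0.1612, 0.2486]
tool_rot: [0.166, 0.986, 0.0, -0.0]
force: [-0.7, -0.2, 0.6]
finger_gap: 0.602
gripper_force: 0.0
```

```bash
python3 - <<'E'
from h import *
i=manip.camera_info("wrist");s=manip.sense();print(s["tcp_pos"],s["tool_rot"],s["force"],s["q"])
im=manip.snapshot("wrist");cv2.imwrite("pics/w1.png",im)
np.save("w1.npy",i,allow_pickle=True)
def proj(P):
    c=i["camera_from_world"]@np.r_[P,1];x=c[:2]/c[2];x=x*(1+i["k1"]*(x@x));return i["K"][:2,:2]@x+i["K"][:2,2]
print(proj([.406,-.161,.18]))
E
```

```text
[ 0.40526582 -0.161226    0.2486237 ] [ 1.65702963e-01  9.86175650e-01  1.64367062e-04 -2.96035931e-04] [-0.72881615 -0.21623539  0.64746414] [-6.35976500e-01  2.18923198e-01  1.83342441e+00  2.85162067e-05
  1.08992179e+00 -1.87384443e+00]
[321.38611994 246.04700425]
```

View pics/w1.png

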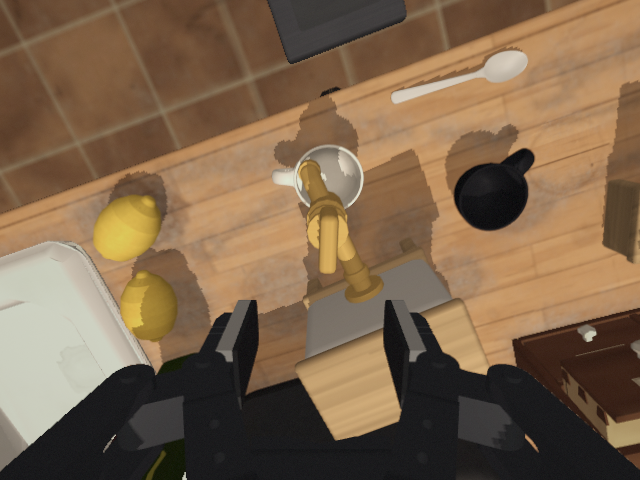

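Wrist view: blade's top face is the bright strip about (320–336, 207–272), nearly square to the jaws; striped cup at (330,178), black look-alike at (490,195). Measure the strip.

```bash
python3 - <<'E'
from h import *
i=np.load("w1.npy",allow_pickle=True).item();im=cv2.imread("pics/w1.png")
hsv=cv2.cvtColor(im,cv2.COLOR_BGR2HSV)
c=im[195:285,295:360];cv2.imwrite("pics/w1c.png",cv2.resize(c,None,fx=6,fy=6,interpolation=cv2.INTER_CUBIC))
for y in range(205,280,8): print(y,[tuple(int(k) for k in hsv[y,x,1:]) for x in range(312,346,3)])
T=i["camera_from_world"];print("cam",np.linalg.inv(T)[:3,3])
for p in((328,240),(328,208),(328,272),(320,240),(336,240)): print(p,plane(ray("wrist",p,i),.18))
E
```

```text
205 [(161, 119), (152, 154), (153, 152), (153, 130), (157, 127), (155, 120), (155, 123), (157, 133), (155, 150), (154, 151), (131, 117), (47, 142)]
213 [(153, 143), (156, 147), (155, 125), (155, 107), (157, 115), (159, 117), (157, 117), (160, 115), (158, 110), (152, 146), (154, 136), (153, 147)]
221 [(141, 219), (140, 218), (153, 153), (151, 167), (146, 195), (144, 204), (145, 202), (146, 202), (149, 180), (142, 215), (140, 221), (152, 163)]
229 [(143, 220), (140, 221), (149, 190), (152, 178), (144, 203), (143, 212), (144, 212), (144, 209), (148, 184), (140, 221), (141, 221), (140, 221)]
237 [(141, 221), (141, 221), (155, 148), (149, 185), (145, 204), (143, 212), (142, 213), (145, 208), (150, 178), (141, 221), (141, 221), (140, 221)]
245 [(127, 144), (137, 221), (141, 206), (150, 187), (145, 207), (142, 213), (142, 215), (144, 207), (152, 171), (137, 221), (142, 215), (143, 209)]
253 [(108, 134), (103, 134), (120, 125), (146, 190), (145, 209), (143, 212), (143, 216), (144, 206), (154, 157), (146, 203), (144, 211), (140, 221)]
261 [(108, 127), (108, 130), (126, 123), (145, 193), (144, 211), (144, 213), (142, 217), (146, 204), (151, 144), (133, 128), (154, 136), (151, 145)]
269 [(100, 123), (108, 123), (116, 125), (147, 194), (144, 213), (140, 213), (140, 218), (145, 202), (133, 127), (135, 127), (130, 131), (159, 127)]
277 [(104, 118), (109, 110), (109, 115), (115, 118), (122, 125), (119, 129), (121, 131), (124, 132), (128, 132), (127, 131), (134, 129), (153, 120)]
cam [ 0.32992444 -0.13528817  0.4106106 ]
(328, 240) [ 0.40354627 -0.15575417  0.18      ]
(328, 208) [ 0.38398661 -0.14914347  0.18      ]
(328, 272) [ 0.42420171 -0.16273664  0.18      ]
(320, 240) [ 0.40190565 -0.16051414  0.18      ]
(336, 240) [ 0.40518678 -0.15099449  0.18      ]
```

View pics/w1c.png

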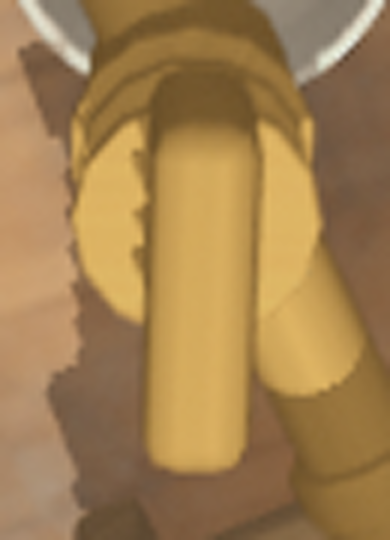

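servo_tool:
  rows:
    - [[0,0,0,0,0.0035,0.015,0.2],[0,0,0,0,0,0.02,0.0],[0,0,0,0,0,0.015,-0.2],[0,0,0,0,0,0.009,-0.2],[0,0,0,0,0,0,-0.2]]

```text
t: 2.82
tcp_pos: [0.4047, -0.1537, 0.1883]
tool_rot: [0.162, 0.987, 0.001, -0.002]
force: [0.5, 0.1, -0.0]
finger_gap: 0.401
gripper_force: 0.0
```

```bash
python3 - <<'E'
from h import *
i=manip.camera_info("wrist");s=manip.sense();print(s["tcp_pos"],s["tool_rot"],s["force"])
im=manip.snapshot("wrist");sd=manip.snapshot("side")
cv2.imwrite("pics/w2.png",np.hstack([cv2.resize(im[190:380,210:430],(440,380)),cv2.resize(sd[190:380,240:420],(360,380))]))
def proj(P):
    c=i["camera_from_world"]@np.r_[P,1];x=c[:2]/c[2];x=x*(1+i["k1"]*(x@x));return i["K"][:2,:2]@x+i["K"][:2,2]
print(proj(np.r_[s["tcp_pos"][:2],.18]))
E
```

```text
[ 0.40472843 -0.15370907  0.18830808] [ 0.16237513  0.98672518  0.00129804 -0.00245787] [ 0.46127095  0.1063144  -0.02026386]
[320.64902967 285.92454508]
```

View pics/w2.png

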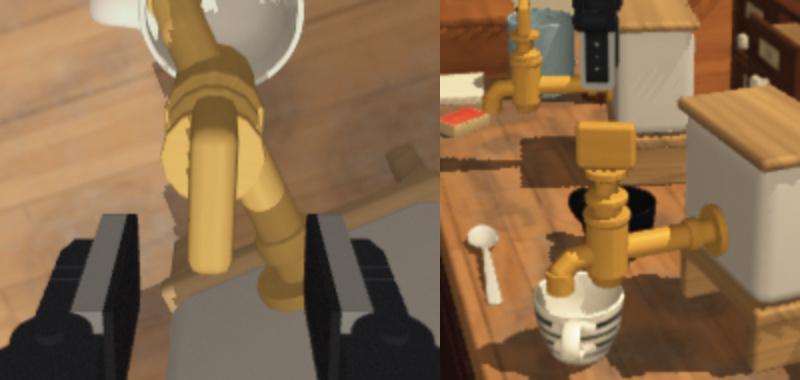

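Side view shows the fingertips (about side px (320,232)) clearly above the blade top (side (322,251)), which does not fit a TCP height of 0.188. I check with triangulation before going on.

```bash
python3 - <<'E'
from h import *
s=manip.sense();print(s["t"],s["tcp_pos"],s["tool_rot"],s["q"],s["qd"].round(3),s["finger_gap"])
sc=manip.snapshot("scene");sd=manip.snapshot("side")
cv2.imwrite("pics/w3.png",np.hstack([cv2.resize(sc[150:350,300:460],(400,500)),cv2.resize(sd[150:350,240:400],(400,500))]))
s=manip.sense();print(s["t"],s["tcp_pos"],s["qd"].round(3))
R=cv2.Rodrigues(np.zeros(3))
def pj(n,P):
    i=manip.camera_info(n);c=i["camera_from_world"]@np.r_[P,1];x=c[:2]/c[2];x=x*(1+i["k1"]*(x@x));return i["K"][:2,:2]@x+i["K"][:2,2]
for z in(-.019,0,.05): print([pj(n,s["tcp_pos"]+[0,0,z]).round(0) for n in("scene","side")])
E
```

```text
2.9167 [ 0.40623113 -0.15500114  0.18998116] [ 1.62628001e-01  9.86687287e-01  2.95985703e-04 -4.93599721e-04] [-6.22727398e-01  3.07081514e-01  1.91300515e+00  1.16520092e-04
  9.22653321e-01 -1.86688701e+00] [-0.006 -0.013 -0.021  0.    -0.002  0.003] 0.39889602895082543
3.0167 [ 0.40691941 -0.15582934  0.19068121] [-0.008 -0.002 -0.006 -0.    -0.002  0.001]
[array([378., 270.]), array([321., 258.])]
[array([379., 260.]), array([321., 244.])]
[array([381., 233.]), array([320., 208.])]
```

View pics/w3.png

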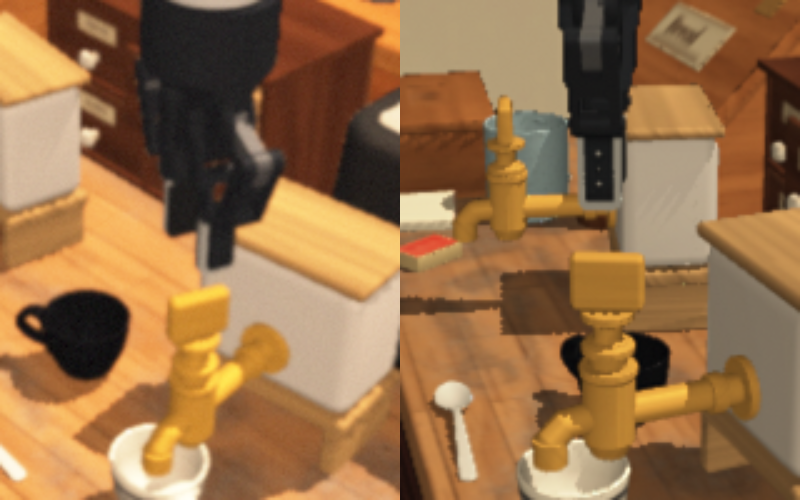

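```bash
python3 - <<'E'
from h import *
def pj(n,P,i=None):
    i=i or manip.camera_info(n);c=i["camera_from_world"]@np.r_[P,1];x=c[:2]/c[2];x=x*(1+i["k1"]*(x@x));return (i["K"][:2,:2]@x+i["K"][:2,2]).round(0)
for z in(-.019,0,.03): print([pj(n,[.1806,.5975,.21+z]) for n in("scene","side")])
print("tips",tri([ray("scene",(380.5,253)),ray("side",(321,232))]))
s=manip.sense();print(s["tcp_pos"])
i=manip.camera_info("wrist");print(i["K"][0,0])
# fingertips in wrist as seen: 34mm gap at px 279..362 row 297
for z in(-.019,0,.013,.03):
  y=np.array([.324,.946,0])*.017
  print(z,pj("wrist",s["tcp_pos"]+y+[0,0,z]),pj("wrist",s["tcp_pos"]-y+[0,0,z]))
a,b=(cv2.imread(f"pics/{n}0.png") for n in("scene","side"))
cv2.imwrite("pics/i0.png",np.hstack([cv2.resize(a[60:160,0:100],(400,400)),cv2.resize(b[60:160,100:200],(400,400))]))
E
```

```text
[array([ 55., 151.]), array([157., 155.])]
[array([ 53., 143.]), array([156., 147.])]
[array([ 50., 131.]), array([155., 135.])]
tips [ 0.40545498 -0.15955425  0.20824785]
[ 0.40691941 -0.15582934  0.19068121]
385.9444547185072
-0.019 [354. 277.] [287. 277.]
0 [357. 294.] [284. 293.]
0.013 [360. 307.] [281. 307.]
0.03 [364. 328.] [277. 328.]
```

View pics/i0.png

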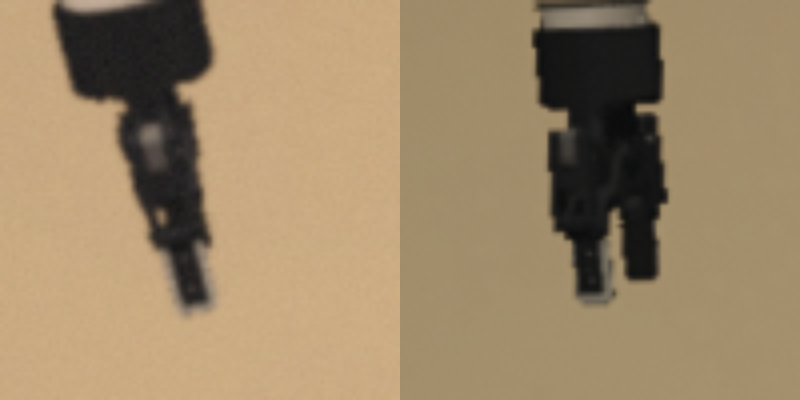

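Consistent in three views: the fingertips really sit about 15 mm above the reported TCP, some 30 mm shorter than nominal, while the arm pose itself agrees (wrist and scene cameras place the key alike). I descend using the pictures as reference, then check centring numerically.

servo_tool:
  rows:
    - [[0,0,0,0,0,0.01,-0.2],[0,0,0,0,0,0.01,-0.2],[0,0,0,0,0,0.005,-0.2],[0,0,0,0,0,0,-0.2],[0,0,0,0,0,0,-0.2],[0,0,0,0,0,0,-0.2]]

```text
t: 3.52
tcp_pos: [0.4069, -0.1564, 0.1656]
tool_rot: [0.164, 0.987, -0.0, 0.001]
force: [1.3, 0.5, -0.0]
finger_gap: 0.399
gripper_force: 0.0
```

```bash
python3 - <<'E'
from h import *
s=manip.sense();print(s["tcp_pos"],s["tool_rot"],s["force"],s["qd"].round(3))
im=manip.snapshot("wrist");sd=manip.snapshot("side");sc=manip.snapshot("scene")
cv2.imwrite("pics/w4.png",np.hstack([cv2.resize(x,(266,330),interpolation=cv2.INTER_CUBIC) for x in(im[220:385,250:383],sc[180:320,320:433],sd[180:320,265:378])]))
E
```

```text
[ 0.40691864 -0.15636167  0.16558437] [ 1.63554036e-01  9.86534175e-01 -2.69813580e-04  5.71210881e-04] [ 1.27611787  0.52629782 -0.0350552 ] [-0.002 -0.002 -0.001  0.001 -0.003  0.002]
```

View pics/w4.png

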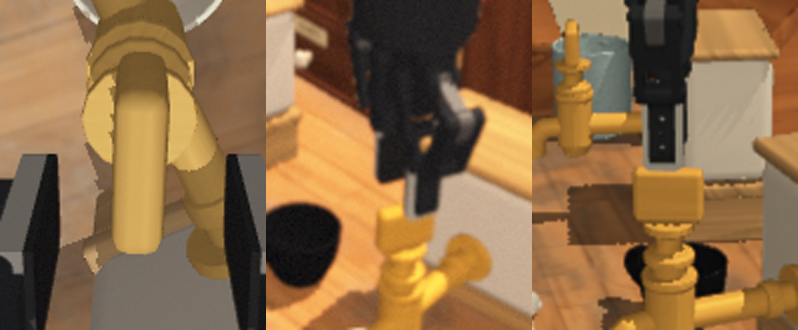

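Fingers straddle the blade and are centred: wrist finger inner edges at 60/225 against blade 113–168 in the crop. Tips are about level with the blade top (z≈0.18). Descend 24 mm and close.

servo_tool:
  rows:
    - [[0,0,0,0,0,0.008,-0.2],[0,0,0,0,0,0.008,-0.2],[0,0,0,0,0,0.006,-0.2],[0,0,0,0,0,0.002,-0.2],[0,0,0,0,0,0,-0.2]]

```text
t: 4.08
tcp_pos: [0.4058, -0.1557, 0.14]
tool_rot: [0.164, 0.987, 0.001, -0.001]
force: [0.2, -0.8, 0.1]
finger_gap: 0.402
gripper_force: 0.0
```

servo_tool:
  rows:
    - [[0,0,0,0,0,0,-0.5],[0,0,0,0,0,0,-1],[0,0,0,0,0,0,-1],[0,0,0,0,0,0,-1],[0,0,0,0,0,0,-1]]
  squeeze: 50

```text
t: 4.5
tcp_pos: [0.4065, -0.1565, 0.1411]
tool_rot: [0.164, 0.987, -0.0, 0.0]
force: [-1.2, -2.7, -1.4]
finger_gap: 0.13
gripper_force: 52.5
```

Gripped (gap ≈ 11 mm, 52 N). Now turn clockwise (+z of the tool) and press together.

servo_tool:
  rows:
    - [[0,0,3,0,0,0.0004,-1],[0,0,3,0,0,0.0004,-1],[0,0,3,0,0,0.0004,-1],[0,0,3,0,0,0.0004,-1],[0,0,3,0,0,0.0004,-1],[0,0,3,0,0,0.0004,-1]]

```text
t: 5.0
tcp_pos: [0.4067, -0.1563, 0.1397]
tool_rot: [0.317, 0.949, -0.0, 0.001]
force: [-2.8, -0.6, 9.0]
finger_gap: 0.125
gripper_force: 53.7
```

servo_tool:
  rows:
    - [[0,0,3,0,0,0.0005,-1],[0,0,3,0,0,0.0005,-1],[0,0,3,0,0,0.0005,-1],[0,0,3,0,0,0.0005,-1],[0,0,3,0,0,0.0005,-1],[0,0,3,0,0,0.0005,-1],[0,0,3,0,0,0.0005,-1],[0,0,3,0,0,0.0005,-1]]

```text
t: 5.67
tcp_pos: [0.4071, -0.1561, 0.1358]
tool_rot: [0.507, 0.862, 0.0, 0.001]
force: [0.2, 0.6, 9.0]
finger_gap: 0.126
gripper_force: 53.8
```

servo_tool:
  rows:
    - [[0,0,3,0,0,0.0005,-1],[0,0,3,0,0,0.0005,-1],[0,0,3,0,0,0.0005,-1],[0,0,3,0,0,0.0005,-1],[0,0,3,0,0,0.0005,-1],[0,0,3,0,0,0.0005,-1],[0,0,3,0,0,0.0005,-1],[0,0,3,0,0,0.0005,-1]]

```text
t: 6.33
tcp_pos: [0.4078, -0.1561, 0.133]
tool_rot: [0.675, 0.737, 0.001, 0.002]
force: [-1.6, 3.9, 27.2]
finger_gap: 0.126
gripper_force: 56.2
```

servo_tool:
  rows:
    - [[0,0,0,0,0,0.0005,-1],[0,0,0,0,0,0.0005,-1],[0,0,0,0,0,0.0005,-1],[0,0,0,0,0,0,-1]]

```text
t: 6.67
tcp_pos: [0.4079, -0.1561, 0.1329]
tool_rot: [0.675, 0.738, 0.001, 0.002]
force: [-4.2, 4.0, 34.8]
finger_gap: 0.123
gripper_force: 57.4
```

Stop reached: 35 N with no further descent, 8 mm travelled, closing axis at 5.1°. Unload, open and back off straight up.

servo_tool:
  rows:
    - [[0,0,0,0,0,-0.001,-1],[0,0,0,0,0,0,-0.6],[0,0,0,0,0,0,-0.3],[0,0,0,0,0,0,-0.2],[0,0,0,0,0,0,-0.2]]

```text
t: 7.08
tcp_pos: [0.4064, -0.1559, 0.1299]
tool_rot: [0.674, 0.738, 0.0, -0.0]
force: [0.1, 0.7, -0.4]
finger_gap: 0.396
gripper_force: 0.0
```

servo_tool:
  rows:
    - [[0,0,0,0,0,-0.005,-0.2],[0,0,0,0,0,-0.015,-0.2],[0,0,0,0,0,-0.02,-0.2],[0,0,0,0,0,-0.02,-0.2],[0,0,0,0,0,-0.02,-0.2],[0,0,0,0,0,-0.01,-0.2],[0,0,0,0,0,0,-0.2],[0,0,0,0,0,0,-0.2]]

```text
t: 7.75
tcp_pos: [0.4066, -0.1562, 0.2203]
tool_rot: [0.675, 0.738, 0.0, 0.0]
force: [-0.7, 0.2, -0.1]
finger_gap: 0.397
gripper_force: 0.0
```

```bash
python3 - <<'E'
from h import *
s=manip.sense();print(s["tcp_pos"],s["tool_rot"],s["force"],s["t"])
i=manip.camera_info("wrist");np.save("w5.npy",i,allow_pickle=True)
im=manip.snapshot("wrist");sd=manip.snapshot("side");sc=manip.snapshot("scene")
for n,x in(("w",im),("sd",sd),("sc",sc)): cv2.imwrite(f"pics/{n}5.png",x)
def pj(n,P):
    c=i["camera_from_world"]@np.r_[P,1];x=c[:2]/c[2];x=x*(1+i["k1"]*(x@x));return i["K"][:2,:2]@x+i["K"][:2,2]
u,v=pj("w",[.406,-.157,.172]).astype(int);print(u,v)
cv2.imwrite("pics/f5.png",np.hstack([cv2.resize(im[v-55:v+55,u-55:u+55],(330,330),interpolation=cv2.INTER_CUBIC),cv2.resize(sc[220:370,320:432],(232,330)),cv2.resize(sd[230:380,265:377],(232,330))]))
E
```

```text
[ 0.40657381 -0.15617262  0.22032713] [6.74545840e-01 7.38232835e-01 8.78896674e-05 4.27143341e-04] [-0.7188137   0.208908   -0.12130536] 7.75
318 257
```

View pics/f5.png

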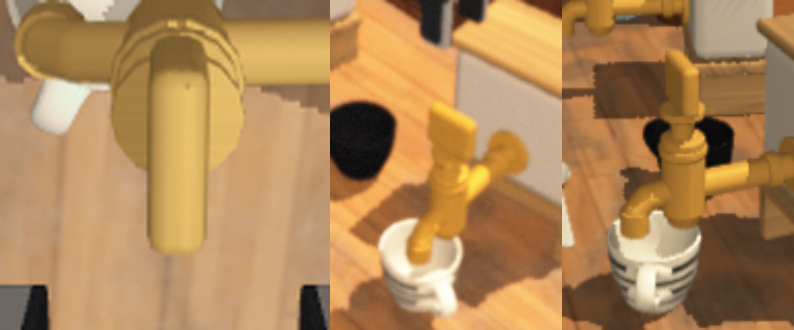

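Wrist view: blade now square across the spout (spout/pipe horizontal at row 45, blade vertical at column 178); cup unmoved. Check height and angle numerically.

```bash
python3 - <<'E'
from h import *
print(tri([ray("scene",(378.9,280)),ray("side",(323.4,268.2))]))
def blade(f,box,n):
    im=cv2.cvtColor(cv2.imread(f),cv2.COLOR_BGR2HSV)[box[1]:box[3],box[0]:box[2]]
    m=cv2.inRange(im,(12,120,90),(30,255,255));ys,xs=np.where(m)
    print(f,"top row",box[1]+ys.min(),"col at top",box[0]+xs[ys==ys.min()].mean())
blade("pics/side0.png",(300,235,345,280),0);blade("pics/sd5.png",(300,235,345,280),0)
blade("pics/scene0.png",(360,258,395,290),0);blade("pics/sc5.png",(360,258,395,290),0)
T=[ray("scene",(320+(452-330)/2.071,220)) ]
i=np.load("w5.npy",allow_pickle=True).item()
w=cv2.cvtColor(cv2.imread("pics/w5.png"),cv2.COLOR_BGR2HSV)
W=lambda x,y:ray("wrist",(263+x/3,202+y/3),i)
for a,b in(((152,85),(149,235)),((209,85),(206,235))):
    d=plane(W(*b),.172)-plane(W(*a),.172);print(np.degrees(np.arctan2(d[1],d[0])))
for a,b in(((75,30),(300,17)),((75,80),(300,85))):
    pass
E
```

```text
[ 0.40807018 -0.15765765  0.15545772]
pics/side0.png top row 235 col at top 313.0
pics/sd5.png top row 235 col at top 313.0
pics/scene0.png top row 258 col at top 370.0
pics/sc5.png top row 258 col at top 370.0
-86.19347834107468
-85.31478402992904
```

Key centre height is 0.1555 m (0.156 is home), the blade is within about 1° of square, and the gripper is clear.

```bash
python3 -c "
from station import manip
print(manip.sign_off())"
```

```text
the job is handed in; nothing more can be done
None
```

The loose tap is closed and fully home: I turned the key clockwise about 66° while pressing it down 8 mm to the stop, let go, left the other tap alone and the striped cup in place, and handed the job in at about 8 s.

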